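Start the glazing wheel

ROBOT

A 6-joint arm with a two-finger parallel gripper is mounted at the origin on the work surface. World frame = base frame: x ahead of the robot, y to its left, z up, the work surface at z = 0. Lengths are in mm, angles in rad, forces in N, time in s.
With the tool pointing down it reaches from about 350 to 875 mm from the base axis. Payload 15.5 kg.
Tool frame: the origin (TCP) lies at the very end of the fingers, on their centre line; the grasp point (between the pads) lies 19 mm behind it; z points along the fingers, y is the line along which they close (so a half turn about z gives the same grasp; the last joint's range is limited). The gripper opens to 85 mm and grips with 20 to 120 N. Pads are 22 mm wide; open, the fingers measure 114 mm over their backs; the gripper's body (76 mm by 85 mm) begins 54 mm behind the grasp point. The pads swing forward as they close: fully open they stand 13 mm farther back than shut.
Start: joints at [-1.359, 0.494, 1.345, -0, 1.302, -0.096], TCP at [188.757, -595.816, 231.277] pointing down, gripper open.
Joint ranges: [-2.91, 2.91], [-0.82, 2.16], [0.22, 2.67], [-1.22, 4.37], [0.12, 2.79], [-3.08, 3.08]. Speed limits (rad/s): [1.89, 1.89, 2.57, 3.01, 3.01, 3.01].

INTERFACE

Orientations are given as a unit quaternion [x, y, z, w].
In Python, from cell import ctrl, vision, order gives the robot as it stands. The module is installed in compiled form; this text tells all that it offers.
- The arm moves only by the tool move_arm, never from a script. Its argument "motion" is a list of rows, each a list of 7 numbers: the turn, a rotation vector about the tool's x, y, z in degrees, then the shift along the tool's x, y, z in cm, then the opening, from 0 (shut) to 1 (fully open). In form: [[ax, ay, az, dx, dy, dz, claw], ...]. A call has 1 to 5 rows; each row is the pose to reach, as a shift and turn from the pose commanded when the call began, along the tool's axes at that moment; what a row does not reach only later rows make up. A row lasts 1/8 s, in which the tool goes at most 62.5 mm and 10.7 degrees, less where a joint would pass 70% of its speed; a pose out of reach is approached as far as the arm can. A call with a gripper value outside its range is refused whole. The fingers move at their own pace and stop on an object; "squeeze" is the grip in N (left out, the last holds). Time passes only in rows, so rows that repeat a pose let the fingers close. It gives the time, the measured TCP pose, the force, the opening and the grip force at its end, in the units of the state.
- ctrl.observe(): the state, without advancing time (a new reading comes with each control period).
- vision.read_camera(name): name is "side" or "top"; returns a dict with "img" (400x640x3 uint8, blue, green, red), "depth" (400x640 float32, mm along the optical axis (not along the pixel's ray), 0 where there is no reading), "intrinsics" (3x3 intrinsics, pixels), "D" ([k1, k2, p1, p2, k3] as OpenCV has them; the pictures are not rectified), "cam_to_world" (4x4, takes a point from camera to world coordinates). Camera axes: x right, y up, looking along -z (the intrinsics and any distortion apply to the point x, -y, -z); pixel columns grow to the right and rows downward; lengths in mm; the calibration is good to about 2 mm. A picture is of the moment at which its call begins.
- order.hand_in(): hands the job in; it is judged then, once.
Trained networks look in a picture, given as the dict that the camera call returned (one of the last four; its "shot" number tells which), for a name from the list of things; names that differ only in an ending like _2 or _b are one class to them, and where a whole thing is asked for, a point or a joint stands for the part that bears it (a point fixed in the world has none). Each returns a list of dicts, best first, with "p" (0 to 1); they miss things now and then, are a little off and sometimes report something else, mostly with a low value. They report only what shows in the picture. A call takes as long as a camera call.
- vision.silhouettes(picture, label): "region" (400x640 bool, what is visible of it) and "extent" ([centre column, centre row, width, height] in pixels, round what is visible of it).
The state is a dict: "t": time; "qpos": joint angles; "joint_vel": joint speeds; "joint_torque": joint torques, N m; "ee_pos": TCP position; "tcp_rot": TCP orientation; "ft_force": force on the tool from outside, world axes, zero at the start; "torque": the same for the moment, N m; "finger_gap": opening from 0.0 (shut) to 1.0 (fully open); "grip_force": force on a finger pad.
Only numpy, scipy, OpenCV 4.12 (cv2) and the standard library are available. Lean on these libraries where they do the work, as an engineer would, in place of code of your own. Each camera call takes 0.05 s, during which the arm holds its last target. There are 200 camera calls.

TASK

Start up the glazing wheel with your fingertips, in this order: first switch the extraction fan on by pressing down the raised near end of its rocker until that end lies flat, then press the middle one of the three long speed keys fully down so that it stays down, and last press the flat round start button fully in and let it go. Do not press the mushroom-headed stop button or the two outer keys, and do not press anything ahead of its turn. Everything else on the bench stays where it is; nothing is picked up.

Things in the scene. Friction and masses are not known exactly. Their poses are not given: they have to be found in the camera images.
- fan_box: extraction fan switch: fixed grey box 110 (x) x 85 (y) x 50 mm high with one black rocker in the middle of its top. Origin: centre of its underside; x points to its far side, away from the robot, y left, z up
- fan_rocker (a joint): angle of the fan rocker: 0 = off (far half level, near half sloping up towards the robot), 0.4 rad = on (near half level, far half raised), hard stops at both. It stays where it is left; pressing on its near half takes about 2.5 N. Starts between 0 and 0.05
- fan_near_end (a point): point on the top face of the rocker's near half, 22 mm from its pivot, where to press; moves with the rocker. The rocker is 64 mm long in the box's x (two halves of 32 mm at a 0.4 rad bend) and 40 mm wide; its pivot is over the box's centre, 56 mm above the box's underside. Off, this point is about 65 mm above the bench, on it is 56 mm above
- drive_box: wheel drive: fixed grey box 105 (x) x 152 (y) x 50 mm high with three equal black keys side by side across its top. Origin: centre of its underside; x to its far side, y left, z up
- key_left (a joint): travel of the outer key on the left (box +y): 0 = up, 0.008 m = fully down; stays where it is left. Leave up
- key_mid (a joint): travel of the middle key: 0 = up, 0.008 m = fully down against a stop; it moves straight down with about 3 N and stays where it is left
- key_right (a joint): travel of the outer key on the right (box -y): 0 = up, 0.008 m = fully down. Leave up
- key_mid_top (a point): centre of the middle key's top face, 62 mm above the bench when up. Each key is 56 mm long in the box's x and 30 mm wide in y; neighbours are 46 mm apart centre to centre (gaps of 16 mm)
- start_box: start/stop station: fixed grey box 80 (x) x 145 (y) x 50 mm high with two black push buttons in steel collars. Origin: centre of its underside; x to its far side, y left, z up. Start is 36 mm left (+y), stop 36 mm right (-y) of its centre
- start (a joint): travel of the start button: 0 = out, 0.006 m = fully in, which takes about 5 N; it springs back when released
- start_top (a point): centre of the top face of the start button, the flat one: a disc of 28 mm diameter, 72 mm above the bench when out, 10 mm above its 44 mm collar
- stop (a joint): travel of the mushroom-headed stop button: 0 = out, 0.006 m = fully in. Not to be pressed
- stop_top (a point): top of the mushroom-headed stop button: head of 42 mm diameter, about 90 mm above the bench, 72 mm from the start button centre to centre
- vial: loose small jar, 30 mm diameter, 75 mm high, standing in a gap between two of the switch boxes. Origin: centre of its underside. Leave alone
- cone: loose fired clay test cone, 34 mm diameter at the foot, 62 mm high, standing in the other gap between switch boxes. Origin: centre of its underside. Leave alone
- jar: loose glaze jar, 72 mm diameter, 85 mm high, behind the switch boxes. Origin: centre of its underside. Leave alone
- beaker: loose white cup, 72 mm diameter, 85 mm high, behind the boxes on the right. Origin: centre of its underside. Leave alone
- tile: loose white test tile, 70 x 70 x 9 mm, lying behind the boxes. Origin: centre of its underside. Leave alone
- scraper: loose scraper, 170 mm long, lying behind the boxes. Leave alone
- block: loose wooden block, 90 x 60 x 40 mm, on the right. Origin: centre of its underside. Leave alone

How it is judged (in metres and radians):
On the way, in this order (a step that is already met when the one before it is completed fails the run):
1. the fan rocker is over to on (beyond 0.33 rad) (value of joint fan_rocker above 0.33 rad), for 0.05 s.
2. the middle key is down (beyond 6 mm of its 8 mm) (value of joint key_mid above 0.006 m), for 0.05 s.
3. the start button is pressed in (beyond 4.5 mm of its 6 mm) (value of joint start above 0.0045 m), for 0.03 s.
At the end, for the whole second after the job is handed in: Fan rocker on (over 0.33 of 0.4 rad), middle key down (over 6 of 8 mm), outer keys up (under 3 mm), start button released and stop button out (each under 1.5 mm), every loose thing within 25 mm of where it stood (value of joint fan_rocker above 0.33 rad and value of joint key_mid above 0.006 m and value of joint each of key_left, key_right below 0.003 m and value of joint each of start, stop below 0.0015 m and distance of each of vial, cone, jar, beaker, tile, scraper, block from where it was at the start of the episode below 0.025 m); the robot touches nothing.
It fails at once if the middle key is pressed (over 3 mm) before the fan is on (value of joint key_mid above 0.003 m and value of joint fan_rocker below 0.33 rad).
It fails at once if start is pressed (over 3 mm) before the fan is on and the middle key is down (value of joint start above 0.003 m and (value of joint fan_rocker below 0.33 rad or value of joint key_mid below 0.006 m)).
It fails at once if an outer key is pressed (over 3 mm) (value of joint any of key_left, key_right above 0.003 m).
It fails at once if the stop button is pressed (over 2 mm) (value of joint stop above 0.002 m).
It fails at once if a loose thing is lifted, carried, pushed more than 25 mm or knocked over (distance of any of vial, cone, jar, beaker, tile, scraper, block from where it was at the start of the episode above 0.025 m or angle between any of vial, cone, jar, beaker, tile, scraper, block's own z axis and vertical above 0.5 rad).
It also fails if it takes over 48 s, if anything falls off the work surface, if the arm or the gripper's body presses on something with over 40 N, if the wrist force passes 120 N, or if a joint passes its speed limit or range.

## Working session

There is one attempt and no reset: what is moved stays moved. The work goes in short steps, Python scripts to look and compute and a tool call to move; the robot and the scene stay as the last step left them, time stands still between calls to the robot, and variables do not carry over. Pictures are saved under pics/ and viewed, at most 10 in all, crops included, and the job is handed in when it is done.

Besides the shell and the picture viewer there is one more tool, called after ">>>" as name(argument=value, ...) on one line, values as JSON. move_arm: Moves the arm, as the interface text tells. Its arguments: {"type":"object","properties":{"motion":{"type":"array"},"squeeze":{"type":"number"}},"required":["motion"]}

```bash
mkdir -p pics; cat > h.py <<'E'
import numpy as np, cv2
from cell import ctrl, vision, order
def world(p,m=None):
    K,D,T=p["intrinsics"],np.array(p["D"]),np.array(p["cam_to_world"])
    v,u=np.nonzero((p["depth"]>0)&(m if m is not None else True))
    d=p["depth"][v,u]
    n=cv2.undistortPoints(np.stack([u,v],1).astype(float)[:,None],np.array(K),D)[:,0]
    c=np.stack([n[:,0]*d,-n[:,1]*d,-d,np.ones(len(d))])
    return (T@c)[:3].T,u,v
E
python3 - <<'E'
from h import *
s=ctrl.observe();print(s)
for c in("top","side"):
    p=vision.read_camera(c);cv2.imwrite(f"pics/{c}0.png",p["img"])
    for l in["fan_box","fan_rocker","drive_box","key_mid","start_box","start","stop","vial","cone","jar","block"]:
        for r in vision.silhouettes(p,l)[:3]:
            if r["p"]<.3: continue
            w,u,v=world(p,r["region"]);
            if len(w)==0: continue
            z=np.percentile(w[:,2],95); t=w[w[:,2]>z-6]
            print(c,l,round(r["p"],2),np.round(r["extent"]),"med",np.round(np.median(w,0)),"lo",np.round(np.percentile(w,2,axis=0)),"hi",np.round(np.percentile(w,98,axis=0)),"topmean",np.round(t.mean(0)))
E
```

```text
{'t': 0.0, 'qpos': array([-1.35950904e+00,  4.94227391e-01,  1.34612583e+00,  1.79520070e-05,
        1.30250177e+00, -9.54870889e-02]), 'joint_vel': array([-0.00100062,  0.00042912,  0.00033621,  0.00034636, -0.00166551,
       -0.00094025]), 'joint_torque': array([ 5.31767746e-04, -8.82148075e+01, -3.83877468e+01, -1.40557599e-04,
        1.00422979e-02,  6.43269186e-05]), 'ee_pos': array([ 188.68158588, -595.46343605,  230.67456161]), 'tcp_rot': array([ 9.88259400e-01,  1.52784033e-01, -2.78855813e-05, -6.30614277e-04]), 'ft_force': array([ 0.49149127, -0.02896744, -0.0059711 ]), 'torque': array([ 0.02542202, -0.03074242,  0.00380445]), 'grip_force': 0.0, 'finger_gap': 0.9971302372880037}
top fan_box 0.59 [289. 242.  36.  43.] med [506.  -3.  52.] lo [455. -46.  38.] hi [560.  41.  67.] topmean [493.  -3.  63.]
top fan_rocker 0.89 [288. 243.  18.  31.] med [506.  -1.  59.] lo [475. -22.  52.] hi [537.  19.  69.] topmean [486.  -3.  65.]
top drive_box 0.86 [191. 240.  55.  41.] med [512. 269.  52.] lo [464. 199.  16.] hi [561. 350.  65.] topmean [513. 278.  62.]
top key_mid 0.48 [1
[... 2004 characters left out ...]
 [488. 133.   3.] hi [517. 150.  61.] topmean [503. 138.  59.]
side vial 0.62 [358. 204.   9.  27.] med [ 501. -125.   45.] lo [ 489. -142.    8.] hi [ 515. -119.   76.] topmean [ 501. -131.   74.]
side cone 0.78 [348. 280.  12.  24.] med [502. 143.  30.] lo [490. 133.   5.] hi [517. 150.  61.] topmean [502. 137.  59.]
side jar 0.86 [234. 312.  42.  54.] med [718. 281.  64.] lo [692. 235.   1.] hi [756. 300.  87.] topmean [727. 266.  86.]
side jar 0.41 [354. 241.  46.  32.] med [506.  28.  49.] lo [453. -37.   4.] hi [559.  49.  65.] topmean [501.   2.  61.]
side block 0.66 [367. 149.  34.  20.] med [ 499. -456.   35.] lo [ 453. -561.    1.] hi [ 543. -429.   42.] topmean [ 499. -462.   41.]
```

```bash
python3 -c "
import cv2
a=cv2.imread('pics/top0.png')[130:290,150:480];b=cv2.imread('pics/side0.png')[140:390,220:460]
a=cv2.resize(a,(620,300),interpolation=2);b=cv2.resize(b,(290,300),interpolation=2)
cv2.imwrite('pics/c0.png',cv2.resize(cv2.imread('pics/top0.png')[130:290,150:480],(798,387),interpolation=2))
cv2.imwrite('pics/c1.png',cv2.resize(cv2.imread('pics/side0.png')[120:390,200:480],None,fx=2.2,fy=2.2,interpolation=2))
"
```

```text
(no output)
```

View pics/c0.png

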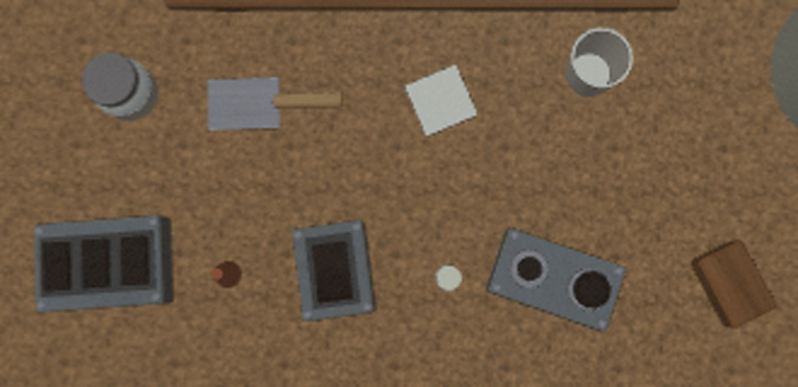

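View pics/c1.png

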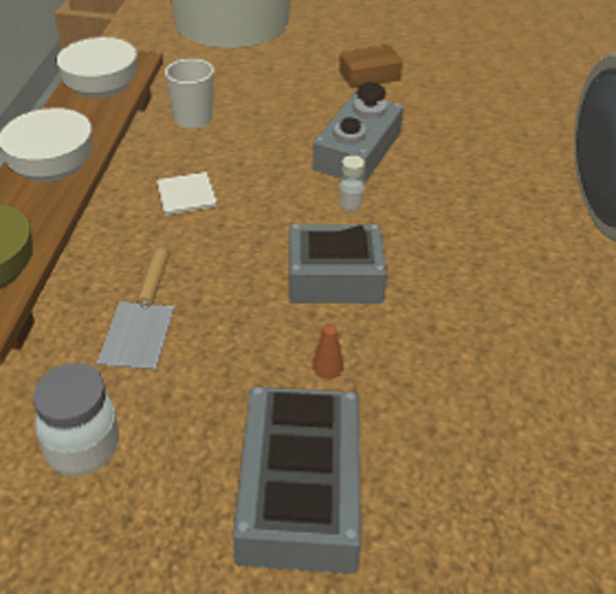

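The top view shows, from left to right: the drive box with its middle key at crop (95,262), the fan box at (333,270), and the start box with the flat start button at (529,267) and the mushroom stop button at (592,290). The side view agrees, with the raised rocker end facing the robot. The targets are fan_near (486,-1), key_mid (513,278) and start (512,-229).

>>> move_arm(motion=[[0, 0, 8.8, 4.2, -4.3, 0, 0], [0, 0, 17.6, 8.4, -8.6, 0, 0], [0, 0, 17.6, 12.6, -12.9, 0, 0], [0, 0, 17.6, 16.8, -17.2, 0, 0], [0, 0, 17.6, 21, -21.5, 0, 0]], squeeze=30)

```text
t: 1.82
ee_pos: [324.6, -325.8, 231.5]
tcp_rot: [1.0, -0.0, 0.0, 0.0]
ft_force: [1.1, -0.9, 0.7]
finger_gap: 0.001
grip_force: 0.0
```

>>> move_arm(motion=[[0, 0, 0, 2.7, -5.4, 0, 0], [0, 0, 0, 5.4, -10.8, 0, 0], [0, 0, 0, 8.1, -16.2, 0, 0], [0, 0, 0, 10.8, -21.6, 0, 0], [0, 0, 0, 13.5, -27, 0, 0]])

```text
t: 2.45
ee_pos: [459.9, -55.6, 231.6]
tcp_rot: [1.0, -0.0, 0.0, 0.0]
ft_force: [1.0, -1.4, -0.5]
finger_gap: 0.001
grip_force: 0.0
```

>>> move_arm(motion=[[0, 0, 0, 2.7, -5.6, 2, 0], [0, 0, 0, 2.7, -5.6, 6, 0], [0, 0, 0, 2.7, -5.6, 10, 0], [0, 0, 0, 2.7, -5.6, 12, 0], [0, 0, 0, 2.7, -5.6, 12, 0]])

```text
t: 3.08
ee_pos: [485.4, -1.4, 110.3]
tcp_rot: [1.0, -0.0, -0.001, -0.0]
ft_force: [-0.2, -0.1, 0.7]
finger_gap: 0.0
grip_force: 0.0
```

>>> move_arm(motion=[[0, 0, 0, 0, 0, 3, 0], [0, 0, 0, 0, 0, 4, 0], [0, 0, 0, 0, 0, 4.6, 0], [0, 0, 0, 0, 0, 5.1, 0], [0, 0, 0, 0, 0, 5.3, 0]])

```text
t: 3.7
ee_pos: [486.3, -1.5, 58.5]
tcp_rot: [1.0, -0.0, 0.0, 0.0]
ft_force: [-1.1, -0.6, 2.0]
finger_gap: 0.002
grip_force: 1.1
```

>>> move_arm(motion=[[0, 0, 0, 0, 0, 0.1, 0], [0, 0, 0, 0, 0, 0.2, 0], [0, 0, 0, 0, 0, 0.3, 0], [0, 0, 0, 0, 0, 0.3, 0]])

```text
t: 4.2
ee_pos: [486.2, -1.5, 55.9]
tcp_rot: [1.0, -0.0, 0.0, 0.0]
ft_force: [-3.6, -0.5, 16.8]
finger_gap: 0.001
grip_force: 8.7
```

>>> move_arm(motion=[[0, 0, 0, 0, 0, -2, 0], [0, 0, 0, 0, 0, -6, 0], [0, 0, 0, 0, -4, -7, 0], [0, 0, 0, 1, -9, -7, 0], [0, 0, 0, 2, -14, -7, 0]])

```text
t: 4.82
ee_pos: [506.6, 140.0, 125.7]
tcp_rot: [1.0, -0.0, 0.001, -0.0]
ft_force: [0.8, -0.4, 0.5]
finger_gap: -0.001
grip_force: 0.0
```

```bash
cat > ck.py <<'E'
from h import *
import sys
tag=sys.argv[1]; ims=[]
for c in("top","side"):
    p=vision.read_camera(c); ims.append(p["img"][190:300,150:470] if c=="top" else p["img"][160:390,280:420])
    w,_,_=world(p)
    for n,x,y in(("near",486,-2),("far",528,3),("keyL",513,324),("keyM",513,278),("keyR",513,232),("start",512,-229),("stop",489,-296)):
        m=np.hypot(w[:,0]-x,w[:,1]-y)<8
        print(c,n,m.sum(),np.round(np.median(w[m,2]),1) if m.any() else None)
cv2.imwrite(f"pics/{tag}.png",np.hstack([cv2.resize(ims[0],(480,165*1),interpolation=2),]) if 0 else np.hstack([np.vstack([cv2.resize(ims[0],(512,176)),np.zeros((284,512,3),np.uint8)]),cv2.resize(ims[1],(280,460))]))
E
python3 ck.py fan
```

```text
top near 24 57.0
top far 26 65.4
top keyL 0 None
top keyM 0 None
top keyR 0 None
top start 28 72.9
top stop 27 90.0
side near 19 56.1
side far 0 None
side keyL 52 61.8
side keyM 43 62.6
side keyR 338 460.5
side start 0 None
side stop 0 None
```

The rocker is on: its near half is level at about 56 mm and its far half is raised to 65 mm. Next is the middle key.

>>> move_arm(motion=[[0, 0, 0, 0.3, -5, 0, 0], [0, 0, 0, 0.6, -10, 0, 0], [0, 0, 0, 0.7, -13.9, 0, 0], [0, 0, 0, 0.7, -13.9, 2, 0], [0, 0, 0, 0.7, -13.9, 2, 0]])

```text
t: 5.55
ee_pos: [512.3, 277.2, 104.2]
tcp_rot: [1.0, 0.0, -0.001, 0.0]
ft_force: [0.7, -0.8, -0.7]
finger_gap: -0.001
grip_force: 0.0
```

```bash
python3 ck.py key
```

```text
top near 23 56.0
top far 25 65.4
top keyL 65 488.5
top keyM 69 491.1
top keyR 243 299.3
top start 27 72.6
top stop 29 90.4
side near 0 None
side far 0 None
side keyL 633 324.4
side keyM 103 156.4
side keyR 36 488.4
side start 0 None
side stop 0 None
```

View pics/key.png

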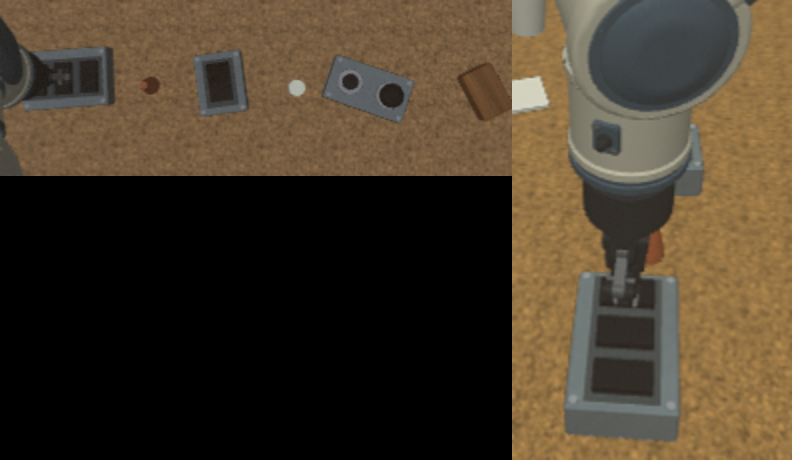

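The fingers are 40 mm above the key, which explains the parallax in the side view. In the top view they sit at (62,78), over the middle key, with the right key clear at (90,77).

>>> move_arm(motion=[[0, 0, 0, 0.1, -0.1, 2.5, 0], [0, 0, 0, 0.1, -0.1, 3.8, 0], [0, 0, 0, 0.1, -0.1, 4.3, 0], [0, 0, 0, 0.1, -0.1, 4.7, 0], [0, 0, 0, 0.1, -0.1, 4.9, 0]])

```text
t: 6.28
ee_pos: [514.4, 278.4, 56.6]
tcp_rot: [1.0, -0.0, 0.0, -0.0]
ft_force: [-1.5, -1.6, 2.9]
finger_gap: -0.001
grip_force: 1.4
```

>>> move_arm(motion=[[0, 0, 0, 0, 0, 0.1, 0], [0, 0, 0, 0, 0, 0.2, 0], [0, 0, 0, 0, 0, 0.3, 0], [0, 0, 0, 0, 0, 0.3, 0]])

```text
t: 6.78
ee_pos: [514.4, 278.5, 53.8]
tcp_rot: [1.0, -0.0, 0.0, -0.0]
ft_force: [-2.4, -2.6, 11.5]
finger_gap: 0.002
grip_force: 5.7
```

>>> move_arm(motion=[[0, 0, 0, 0, 0, -2, 0], [0, 0, 0, 0, 0, -7, 0], [0, 0, 0, 0, 3, -10, 0], [0, 0, 0, 0, 8, -10, 0], [0, 0, 0, 0, 14, -10, 0]])

```text
t: 7.4
ee_pos: [514.5, 137.8, 153.8]
tcp_rot: [1.0, 0.001, 0.001, -0.0]
ft_force: [1.7, -0.5, 0.0]
finger_gap: 0.003
grip_force: 0.0
```

>>> move_arm(motion=[[0, 0, 0, 0, 6, 0, 0], [0, 0, 0, 0, 12, 0, 0], [0, 0, 0, 0, 18, 0, 0], [0, 0, 0, 0, 24, 0, 0], [0, 0, 0, 0, 28, 0, 0]])

```text
t: 8.02
ee_pos: [514.1, -144.0, 153.4]
tcp_rot: [1.0, -0.001, 0.0, 0.0]
ft_force: [1.0, 0.6, 0.7]
finger_gap: 0.001
grip_force: 0.0
```

```bash
python3 ck.py st
```

```text
top near 24 57.0
top far 26 65.4
top keyL 26 62.3
top keyM 24 54.4
top keyR 26 62.4
top start 11 512.5
top stop 0 None
side near 19 55.6
side far 20 64.7
side keyL 58 61.7
side keyM 47 54.4
side keyR 44 62.7
side start 14 71.4
side stop 14 88.4
```

The middle key is down at 54 mm and both outer keys are still up at 62 mm. Next is the start button.

>>> move_arm(motion=[[0, 0, 0, -0.2, 5, 0, 0], [0, 0, 0, -0.2, 8.5, 0, 0], [0, 0, 0, -0.2, 8.5, 3, 0], [0, 0, 0, -0.2, 8.5, 6, 0], [0, 0, 0, -0.2, 8.5, 6, 0]])

```text
t: 8.75
ee_pos: [511.1, -225.3, 91.8]
tcp_rot: [1.0, -0.0, -0.002, -0.001]
ft_force: [-0.7, -0.3, 0.7]
finger_gap: 0.0
grip_force: 0.0
```

```bash
python3 - <<'E'
from h import *
p=vision.read_camera("side")
cv2.imwrite("pics/s2.png",cv2.resize(p["img"][120:220,300:420],None,fx=5,fy=5,interpolation=2))
w,_,_=world(p);m=(np.hypot(w[:,0]-512,w[:,1]+229)<22)&(w[:,2]<77)&(w[:,2]>68)
print(m.sum(),w[m].min(0),w[m].max(0),ctrl.observe()["ee_pos"])
E
```

```text
44 [ 498.83130119 -241.80406475   68.07738196] [ 525.53920194 -212.15135958   73.017328  ] [ 511.88445928 -225.76433524   93.09238423]
```

View pics/s2.png

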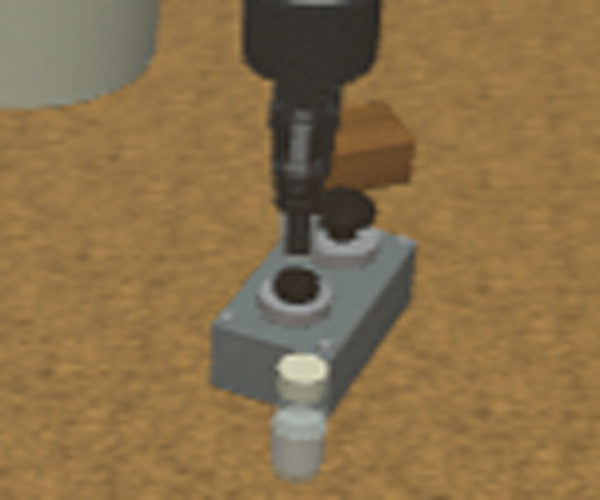

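The fingers at (298,250) hang directly above the start button at (296,285) and clear of the stop button at (347,210). The side view puts the start centre at (512,-227), matching the top view.

>>> move_arm(motion=[[0, 0, 0, 0, 0.1, 1.2, 0], [0, 0, 0, 0, 0.1, 1.8, 0], [0, 0, 0, 0, 0.1, 2.3, 0], [0, 0, 0, 0, 0.1, 2.6, 0], [0, 0, 0, 0, 0.1, 2.7, 0]])

```text
t: 9.43
ee_pos: [512.2, -227.5, 66.4]
tcp_rot: [1.0, -0.0, 0.0, 0.0]
ft_force: [-0.3, 1.7, 4.7]
finger_gap: 0.001
grip_force: 2.3
```

>>> move_arm(motion=[[0, 0, 0, 0, 0, 0.1, 0], [0, 0, 0, 0, 0, 0.2, 0], [0, 0, 0, 0, 0, 0.2, 0]])

```text
t: 9.8
ee_pos: [512.3, -227.5, 65.6]
tcp_rot: [1.0, -0.0, 0.0, 0.0]
ft_force: [-5.6, 4.5, 26.8]
finger_gap: 0.001
grip_force: 13.7
```

The button is against its stop (26.8 N), so I'm releasing it.

>>> move_arm(motion=[[0, 0, 0, 0, 0, -1, 0], [0, 0, 0, 0, 0, -5, 0], [0, 0, 0, 0, 0, -10, 0], [0, 0, 0, -4, 0, -14, 0], [0, 0, 0, -8, 0, -14, 0]])

```text
t: 10.42
ee_pos: [432.4, -228.2, 207.0]
tcp_rot: [1.0, 0.0, 0.002, 0.002]
ft_force: [-0.1, -0.3, -0.1]
finger_gap: 0.001
grip_force: 0.0
```

```bash
python3 ck.py end
```

```text
top near 24 56.6
top far 26 64.7
top keyL 25 62.3
top keyM 27 54.2
top keyR 25 62.5
top start 28 72.6
top stop 0 None
side near 20 55.7
side far 21 64.5
side keyL 55 61.6
side keyM 46 54.5
side keyR 41 62.4
side start 13 72.1
side stop 14 88.1
```

```bash
python3 -c "
from cell import order
print(order.hand_in())"
```

```text
the job is handed in; nothing more can be done
None
```

I switched the fan on, pressed the middle key down so it stayed down, then pressed and released start, in that order; camera heights before hand-in showed every switch as required, and the job is handed in, though no verdict came back.

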